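# Feel along the cloison wire of an enamel plaque

## Task

Check the wavy copper wire on the blue enamel plaque for burrs: with the fingertips, touch the round bud at its start and run the fingertips lightly along the whole wire, following its bends, to the pointed leaf at its other end. Finish while still holding the fingertips on the leaf, pressing just enough that the springy plaque gives a little, to show where the next worker carries on. Never press hard or push the plaque down to its stop, lift nothing, and leave the pots, tools and other things where they are.

Things in the scene. Friction and masses are not known exactly. Their poses are not given: they have to be found in the camera images.
- board: flat wooden work board, 260 x 200 x 20 mm, fixed to the table, which carries the sprung enamel plaque along one long side and a pot and a stone along the other; origin at the centre of its underside, x along its length, z up
- plaque (a joint): how far the dark blue enamel plaque (230 x 125 mm, 8 mm thick) has been pressed down on its four soft buffers, m: 0 at rest, 0.014 on the stop. It goes straight down only, springs back, takes about 1.5 N to start and 0.35 N more per mm. At rest its upper face lies 53 mm above the table. One raised wavy copper wire runs along its middle; straight wires frame its border
- bud: round flat copper bud, 16 mm across, at the start of the wavy wire (one full wave, 140 mm from end to end, crests 28 mm to either side); origin at the centre of its top, which at rest is 58.5 mm above the table, 1.5 mm higher than the wire
- leaf: pointed copper leaf, 39 mm long and 20 mm wide, at the far end of the wavy wire, with a raised rib 6 mm wide along its middle; origin on top of the rib at the middle of the leaf, level with the top of the wire (57 mm above the table at rest); x runs along the leaf, away from the wire
- wire1: section 1 of 7 of the wavy copper wire, counted from the bud to the leaf; sections are about 25 mm long, end to end, the round wire is 6 mm thick and stands 4 mm above the plaque; origin on top of the wire at the section's middle (57 mm above the table at rest). A smooth curve through the bud, the 7 section middles and the leaf follows the wire
- wire2: section 2 of 7 of the wavy copper wire, counted from the bud to the leaf; sections are about 25 mm long, end to end, the round wire is 6 mm thick and stands 4 mm above the plaque; origin on top of the wire at the section's middle (57 mm above the table at rest). A smooth curve through the bud, the 7 section middles and the leaf follows the wire
- wire3: section 3 of 7 of the wavy copper wire, counted from the bud to the leaf; sections are about 25 mm long, end to end, the round wire is 6 mm thick and stands 4 mm above the plaque; origin on top of the wire at the section's middle (57 mm above the table at rest). A smooth curve through the bud, the 7 section middles and the leaf follows the wire
- wire4: section 4 of 7 of the wavy copper wire, counted from the bud to the leaf; sections are about 25 mm long, end to end, the round wire is 6 mm thick and stands 4 mm above the plaque; origin on top of the wire at the section's middle (57 mm above the table at rest). A smooth curve through the bud, the 7 section middles and the leaf follows the wire
- wire5: section 5 of 7 of the wavy copper wire, counted from the bud to the leaf; sections are about 25 mm long, end to end, the round wire is 6 mm thick and stands 4 mm above the plaque; origin on top of the wire at the section's middle (57 mm above the table at rest). A smooth curve through the bud, the 7 section middles and the leaf follows the wire
- wire6: section 6 of 7 of the wavy copper wire, counted from the bud to the leaf; sections are about 25 mm long, end to end, the round wire is 6 mm thick and stands 4 mm above the plaque; origin on top of the wire at the section's middle (57 mm above the table at rest). A smooth curve through the bud, the 7 section middles and the leaf follows the wire
- wire7: section 7 of 7 of the wavy copper wire, counted from the bud to the leaf; sections are about 25 mm long, end to end, the round wire is 6 mm thick and stands 4 mm above the plaque; origin on top of the wire at the section's middle (57 mm above the table at rest). A smooth curve through the bud, the 7 section middles and the leaf follows the wire
- pot: small white ceramic pot, 44 mm across, 36 mm high, standing on the board beside the plaque; origin at its underside; not to be moved
- stone: brown polishing stone 60 x 28 x 18 mm, lying on the board beside the plaque; origin at its underside; not to be moved
- cup: white ceramic cup, 68 mm across, 70 mm high, on the table to the robot's right; origin at its underside; not to be moved
- jar: glass jar with black cap, 60 mm across, 80 mm high, on the table to the robot's right; origin at its underside; not to be moved
- brush: brush lying on the table to the robot's left, 170 mm long; origin at its underside, x along it; not to be moved
- vase: small copper vase, 76 mm across, 115 mm high, on the table to the robot's left; origin at its underside; not to be moved

How it is judged:
By the outcome, as a careful person would: the job done as asked, in the order asked, and still so for the second after the job is handed in, while the arm keeps its last pose, push and grip.
It also fails if it takes over 42 s, if anything falls off the work surface, if the arm or the gripper's body presses on something with over 40 N, if the wrist force passes 120 N, or if a joint passes its speed limit or range.

## Robot

A 6-joint arm with a two-finger parallel gripper is mounted at the origin on the work surface. World frame = base frame: x ahead of the robot, y to its left, z up, the work surface at z = 0. Lengths are in m, angles in degrees, forces in N, time in s.
With the tool pointing down it reaches from about 0.275 to 1 m from the base axis. Payload 8.4 kg.
Tool frame: the origin (TCP) lies midway between the tips of the shut fingers; the grasp point (between the pads) lies 19 mm behind it (robot.pinch_z is the distance from the TCP to the grasp point, in m); x points along the fingers, z is the direction in which the jaws open and shut, and the axes are right-handed (so a half turn about x gives the same grasp; the last joint's range is limited). The gripper opens to 85 mm and grips with 20 to 120 N. Pads are 22 mm wide; open, the fingers measure 114 mm over their backs; the gripper's body (76 mm by 85 mm) begins 54 mm behind the grasp point. The pads swing forward as they close: fully open they stand 13 mm farther back than shut.
Start: joints at [-64.939, 20.225, 93.587, -0, 66.188, -0.138], TCP at [0.266, -0.566, 0.231] pointing down, gripper open.
Joint ranges: [-150.9, 150.9], [-52.94, 120.26], [3.33, 152.33], [-74.26, 254.26], [0, 154.13], [-172.89, 172.89]. Speed limits (degrees/s): [127.2, 127.2, 159.86, 180, 180, 180].

## Interface

Orientations are given as [roll, pitch, yaw] about the fixed x, y, z axes, in that order (R = Rz(yaw) Ry(pitch) Rx(roll)).
In Python, from workcell import sense, optics, robot gives the robot as it stands.
- The arm moves only by the tool servo_tool, never from a script. Its argument "increments" is a list of rows, each an object of numbers: "tx", "ty", "tz": the shift along the tool's x, y, z normalised to -1 to 1, where 1 is 400 mm; "yaw": the turn about the tool's x normalised to -1 to 1, where 1 is 0.5 rad; "claw": the opening, from -1 (shut) to 1 (fully open), so that 0 is half open. A call has 1 to 20 rows; each row is the pose to reach, as a shift and turn from the pose measured when the call began, along the tool's axes at that moment; what a row does not reach only later rows make up. A row lasts 1/10 s, in which the tool goes at most 50 mm and 8.59 degrees, less where a joint would pass 70% of its speed; a pose out of reach is approached as far as the arm can. A call with a number of a shift or a turn outside -1 to 1 is refused whole. A call with a gripper value outside its range is refused whole. The fingers move at their own pace and stop on an object; "squeeze" is the grip in N (left out, the last holds). Time passes only in rows, so rows that repeat a pose let the fingers close. It gives the time, the measured TCP pose, the force and the opening at its end, in the units of the state.
- sense(): the state, without advancing time (a new reading comes with each control period).
- optics.grab_frame(name): name is "scene" or "top"; returns a dict with "color" (480x640x3 uint8, red, green, blue), "z_map" (480x640 float32, m along the optical axis (not along the pixel's ray), 0 where there is no reading), "fx", "fy", "cx", "cy" (pixels), "R" (3x3) and "t" (3): a world point X has camera coordinates R X + t. Camera axes: x right, y down, z forward; pixel columns grow to the right and rows downward; lengths in m; the calibration is good to about 2 mm. A picture is of the moment at which its call begins.
- robot.hand_in(): hands the job in, once; it reports no verdict.
The state is a dict: "time_s": time; "joints": joint angles; "joint_vel": joint speeds; "joint_efforts": joint torques, N m; "ee_pos": TCP position; "tool_rot": TCP orientation; "ft_force": force on the tool from outside, world axes, zero at the start; "wrist_torque": the same for the moment, N m; "width": finger opening in m.
Only numpy, scipy, OpenCV 4.12 (cv2) and the standard library are available. Lean on these libraries where they do the work, as an engineer would, in place of code of your own. Each camera call takes 0.05 s, during which the arm holds its last target. There are 200 camera calls.

## Working session

There is one attempt and no reset: what is moved stays moved. The work goes in short steps, Python scripts to look and compute and a tool call to move; the robot and the scene stay as the last step left them, time stands still between calls to the robot, and variables do not carry over. Pictures are saved under pics/ and viewed, about 8 in all and at most 12, crops included, and the job is handed in when it is done.

Besides the shell and the picture viewer there is one more tool, called as name(argument=value, ...) on one line, values as JSON. servo_tool: Moves the arm, as the interface text tells. Its arguments: {"type":"object","properties":{"increments":{"type":"array"},"squeeze":{"type":"number"}},"required":["increments"]}

```bash
mkdir -p pics; ls; python3 - <<'E'
from workcell import sense, optics, robot
import cv2,numpy as np
s=sense(); print(s)
for n in ("top","scene"):
    f=optics.grab_frame(n); cv2.imwrite(f"pics/{n}0.png",f["color"][:,:,::-1]); np.savez(f"{n}0.npz",**f); print(n,f["fx"],f["cx"],f["cy"],f["R"],f["t"])
E
```

```text
pics
{'time_s': 0.0, 'joints': array([-6.49384205e+01,  2.02628729e+01,  9.36293995e+01,  1.69220128e-04,
        6.61870314e+01, -1.38677203e-01]), 'joint_vel': array([ 0.08454681,  0.00818413,  0.01012115, -0.04822493, -0.00686601,
        0.0454686 ]), 'joint_efforts': array([ 1.68668164e-03, -6.05226517e+01, -3.42069876e+01,  1.79684293e-04,
        9.53505398e-03,  1.19210677e-05]), 'ee_pos': array([ 0.2659029 , -0.56509089,  0.23055505]), 'tool_rot': array([179.74954059,  89.92069598, 114.94972883]), 'ft_force': array([-0.42397988,  1.1322852 ,  0.23604632]), 'wrist_torque': array([-0.00393789, -0.00569786, -0.05016698]), 'width': 0.0855066766421104}
top 545.4718329776955 318.8242915285702 235.16073529375245 [[-0.0288148  -0.9995816  -0.00251466]
 [-0.97782336  0.02870947 -0.20745418]
 [ 0.20743957 -0.00351886 -0.9782415 ]] [0.02232372 0.55163279 1.47888726]
scene 445.0481841973348 316.3917991840134 242.57133206783303 [[ 0.72030366  0.69343843  0.01748662]
 [ 0.5107292  -0.51312032 -0.6898284 ]
 [-0.46938078  0.50581685 -0.7237617 ]] [-0.37770662 -0.21126055  1.25901979]
```

View pics/top0.png

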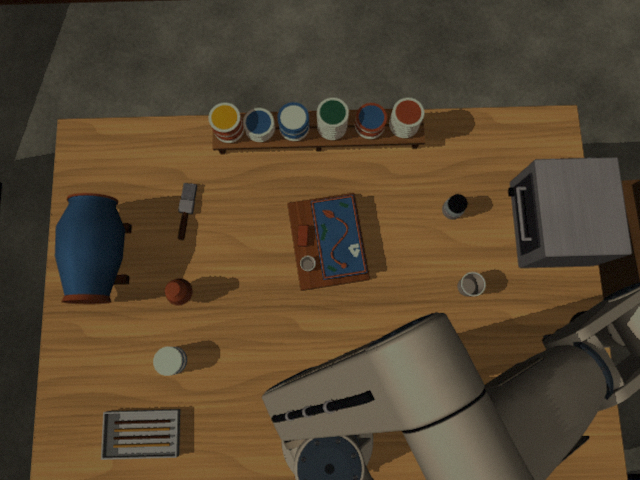

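View pics/scene0.png

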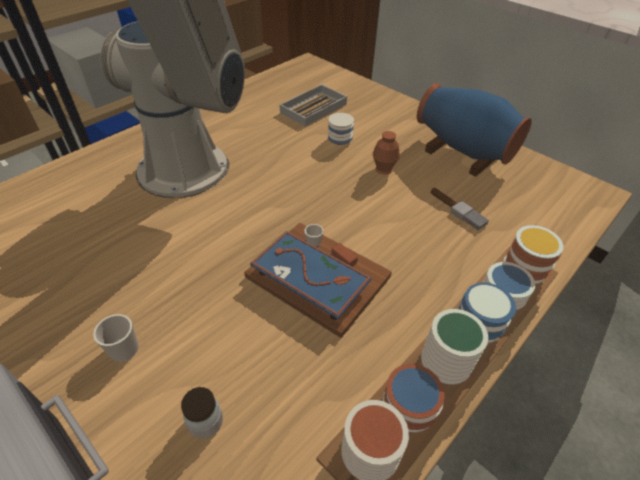

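The top view shows the plaque at about (340,237). The wire's ends are near (343,265) and (329,213). Next I'll enlarge both views.

```bash
python3 - <<'E'
import cv2
a=cv2.imread("pics/top0.png")[185:295,280:380]; b=cv2.imread("pics/scene0.png")[215:335,235:400]
cv2.imwrite("pics/topc.png",cv2.resize(a,None,fx=5.4,fy=5.4,interpolation=cv2.INTER_CUBIC))
cv2.imwrite("pics/scc.png",cv2.resize(b,None,fx=4.8,fy=4.8,interpolation=cv2.INTER_CUBIC))
E
```

```text
(no output)
```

View pics/topc.png

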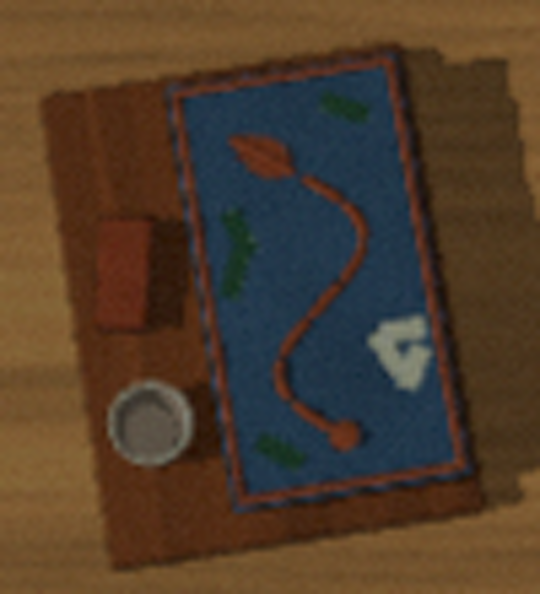

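View pics/scc.png

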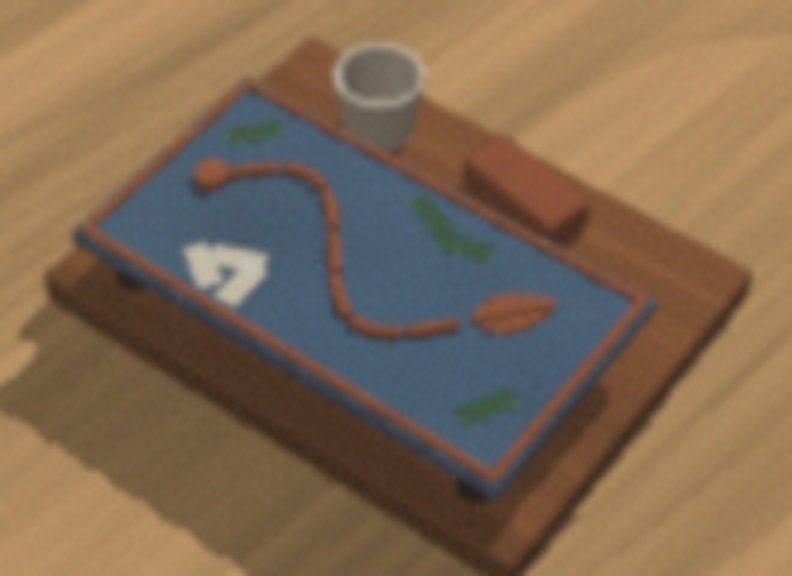

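Enlarged top crop: bud at (345,435), crests near (281,370) and (362,235), leaf centre at (263,157) with its tip at (230,140). The scene crop agrees on the order: bud (210,174), leaf (512,313).

```bash
cat >h.py <<'E'
import numpy as np
def proj(n,P,s,ox,oy,z):
    f=np.load(f"{n}0.npz"); P=np.array(P,float)
    u=(P[:,0]+.5)/s-.5+ox; v=(P[:,1]+.5)/s-.5+oy
    d=np.c_[(u-f["cx"])/f["fx"],(v-f["cy"])/f["fy"],np.ones(len(P))]@f["R"]
    c=-f["R"].T@f["t"]
    return (c+d*((z-c[2])/d[:,2])[:,None])[:,:2]
top=lambda P,z=.057:proj("top",P,5.4,280,185,z)
sc=lambda P,z=.057:proj("scene",P,4.8,235,215,z)
T=[(345,435),(318,415),(292,393),(281,370),(293,340),(322,303),(350,267),(362,235),(350,207),(328,190),(305,178),(263,157),(230,140),(293,172)]
S=[(210,174),(245,170),(290,168),(318,185),(333,215),(335,250),(337,290),(353,320),(400,332),(455,324),(512,313),(553,300),(473,320)]
E
python3 - <<'E'
from h import *
np.set_printoptions(precision=4,suppress=True)
c1=top([(172,90),(395,57),(468,468),(236,507)],.053); c2=sc([(650,300),(493,480),(80,232),(250,85)],.053)
for c in (c1,c2):
    print(c,np.linalg.norm(np.roll(c,-1,0)-c,axis=1),c.mean(0))
c=(c1+c2)/2; ex=(c[0]+c[1]-c[2]-c[3]); ex/=np.linalg.norm(ex); ey=np.array([-ex[1],ex[0]])
print(np.degrees(np.arctan2(ex[1],ex[0])))
for P in (top(T),sc(S)):
    q=P-c.mean(0); print(np.c_[P,q@ex,q@ey])
f=np.load("top0.npz")
for u,v in((343,265),(335,240),(329,213),(305,275)):
    print(u,v,f["z_map"][v,u])
    d=np.array([(u-f["cx"])/f["fx"],(v-f["cy"])/f["fy"],1])*f["z_map"][v,u]; print(f["R"].T@(d-f["t"]))
E
```

```text
[[ 0.6529  0.0245]
 [ 0.6676 -0.0944]
 [ 0.4464 -0.1229]
 [ 0.4297 -0.0026]] [0.1199 0.223  0.1214 0.2249] [ 0.5492 -0.0489]
[[ 0.6528  0.0265]
 [ 0.6669 -0.091 ]
 [ 0.4477 -0.1219]
 [ 0.4342 -0.0053]] [0.1183 0.2213 0.1175 0.2209] [ 0.5504 -0.0479]
7.639630425634164
[[ 0.4648 -0.0599 -0.0857 -0.0002]
 [ 0.4757 -0.0464 -0.0732  0.0118]
 [ 0.4876 -0.0334 -0.0596  0.0232]
 [ 0.4998 -0.0281 -0.0468  0.0268]
 [ 0.5155 -0.0348 -0.0322  0.018 ]
 [ 0.5346 -0.0506 -0.0153 -0.0002]
 [ 0.5534 -0.0659  0.0012 -0.0179]
 [ 0.5703 -0.0729  0.0171 -0.027 ]
 [ 0.5855 -0.0672  0.0329 -0.0234]
 [ 0.595  -0.056   0.0438 -0.0135]
 [ 0.6019 -0.0441  0.0522 -0.0027]
 [ 0.6139 -0.0224  0.067   0.0172]
 [ 0.6236 -0.0054  0.0789  0.0328]
 [ 0.6053 -0.0379  0.0564  0.003 ]]
[[ 0.4657 -0.0599 -0.0848 -0.0003]
 [ 0.4752 -0.0471 -0.0738  0.0112]
 [ 0.4888 -0.0318 -0.0582  0.0246]
 [ 0.5052 -0.0302 -0.0417  0.024 ]
 [ 0.5228 -0.0382 -0.0253  0.0137]
 [ 0.538  -0.052  -0.0122 -0.0021]
 [ 0.5546 -0.0675  0.0023 -0.0196]
 [ 0.5712 -0.0744  0.0177 -0.0286]
 [ 0.5899 -0.065   0.0376 -0.0218]
 [ 0.6036 -0.0453  0.0538 -0.0041]
 [ 0.6169 -0.0237  0.0698  0.0155]
 [ 0.6247 -0.0059  0.0799  0.0322]
 [ 0.6076 -0.0383  0.0587  0.0023]]
343 265 1.5141549
[ 0.4644 -0.0583  0.0626]
335 240 1.5385678
[ 0.5378 -0.0389  0.0532]
329 213 1.5462397
[ 0.6146 -0.0244  0.0616]
305 275 1.5457131
[0.4446 0.0486 0.0258]
```

```bash
cat >>h.py <<'E'
from scipy.spatial.transform import Rotation as Rot
a=np.radians(7.64); O=np.array([.5498,-.0484]); ex=np.array([np.cos(a),np.sin(a)]); ey=np.array([-ex[1],ex[0]])
def curve(n=4000):
    x=np.linspace(0,.140,n); p=np.c_[x,.028*np.sin(2*np.pi*x/.14)]
    e=p[-1]+np.array([.0127,.0160]); p=np.vstack([p,np.linspace(p[-1],e,400)[1:]])
    p=O+np.outer(p[:,0]-.0852,ex)+np.outer(p[:,1]-.0003,ey)
    s=np.r_[0,np.cumsum(np.linalg.norm(np.diff(p,axis=0),axis=1))]
    return s,p
def at(d):
    s,p=curve(); return np.c_[np.interp(d,s,p[:,0]),np.interp(d,s,p[:,1])]
def inc(st,W):
    R=Rot.from_euler("xyz",st["tool_rot"],degrees=True).as_matrix()
    return (np.atleast_2d(W)-st["ee_pos"])@R/.4
E
python3 - <<'E'
from h import *
from workcell import sense
np.set_printoptions(precision=4,suppress=True)
s=sense(); print(Rot.from_euler("xyz",s["tool_rot"],degrees=True).as_matrix())
S,p=curve(); print(S[-1],S[3999],p[0],p[-1],inc(s,[*p[0],.15]))
for P in (top(T),sc(S_:=__import__("h").S)):
    print(np.min(np.linalg.norm(P[:,None]-p[None],axis=2),1)*1000)
E
```

```text
[[-0.0005  0.9049  0.4257]
 [ 0.0012  0.4257 -0.9049]
 [-1.      0.     -0.0013]]
0.2053198212281336 0.184892143925021 [ 0.4654 -0.06  ] [ 0.6146 -0.0239] [[ 0.2027  0.9888 -0.9301]]
[ 0.5566  1.507   1.7988  0.5847  0.7895  0.0377  0.9032  1.0971  0.1997
  0.0349  0.5723  1.6025 20.5834  0.803 ]
[ 0.2362  1.4557  1.1882  1.5391  1.1237  1.2446  0.3508  0.436   1.4328
  1.5556  2.3129 20.6302  1.3853]
```

servo_tool(increments=[{"tx": 0.02,"ty": 0.12,"tz": -0.11,"claw": -1},{"tx": 0.04,"ty": 0.24,"tz": -0.22,"claw": -1},{"tx": 0.06,"ty": 0.33,"tz": -0.31,"claw": -1},{"tx": 0.08,"ty": 0.42,"tz": -0.4,"claw": -1},{"tx": 0.1,"ty": 0.5,"tz": -0.47,"claw": -1},{"tx": 0.12,"ty": 0.58,"tz": -0.55,"claw": -1},{"tx": 0.14,"ty": 0.66,"tz": -0.62,"claw": -1},{"tx": 0.16,"ty": 0.74,"tz": -0.7,"claw": -1},{"tx": 0.18,"ty": 0.82,"tz": -0.77,"claw": -1},{"tx": 0.2,"ty": 0.9,"tz": -0.85,"claw": -1},{"tx": 0.2,"ty": 0.96,"tz": -0.9,"claw": -1},{"tx": 0.2,"ty": 0.989,"tz": -0.93,"claw": -1},{"tx": 0.2,"ty": 0.989,"tz": -0.93,"claw": -1},{"tx": 0.2,"ty": 0.989,"tz": -0.93,"claw": -1}], squeeze=20)

```text
schema error: expected keys tx, ty, tz, yaw, claw
```

servo_tool(increments=[{"tx": 0.02,"ty": 0.12,"tz": -0.11,"yaw": 0,"claw": -1},{"tx": 0.04,"ty": 0.24,"tz": -0.22,"yaw": 0,"claw": -1},{"tx": 0.06,"ty": 0.33,"tz": -0.31,"yaw": 0,"claw": -1},{"tx": 0.08,"ty": 0.42,"tz": -0.4,"yaw": 0,"claw": -1},{"tx": 0.1,"ty": 0.5,"tz": -0.47,"yaw": 0,"claw": -1},{"tx": 0.12,"ty": 0.58,"tz": -0.55,"yaw": 0,"claw": -1},{"tx": 0.14,"ty": 0.66,"tz": -0.62,"yaw": 0,"claw": -1},{"tx": 0.16,"ty": 0.74,"tz": -0.7,"yaw": 0,"claw": -1},{"tx": 0.18,"ty": 0.82,"tz": -0.77,"yaw": 0,"claw": -1},{"tx": 0.2,"ty": 0.9,"tz": -0.85,"yaw": 0,"claw": -1},{"tx": 0.2,"ty": 0.96,"tz": -0.9,"yaw": 0,"claw": -1},{"tx": 0.2,"ty": 0.989,"tz": -0.93,"yaw": 0,"claw": -1},{"tx": 0.2,"ty": 0.989,"tz": -0.93,"yaw": 0,"claw": -1},{"tx": 0.2,"ty": 0.989,"tz": -0.93,"yaw": 0,"claw": -1}], squeeze=20)

```text
time_s: 1.5
ee_pos: [0.4651, -0.06, 0.1509]
tool_rot: [-154.4, 89.9, 140.9]
ft_force: [-0.6, -0.6, 0.0]
width: 0.0002
```

servo_tool(increments=[{"tx": 0.08,"ty": 0,"tz": 0,"yaw": 0,"claw": -1},{"tx": 0.15,"ty": 0,"tz": 0,"yaw": 0,"claw": -1},{"tx": 0.19,"ty": 0,"tz": 0,"yaw": 0,"claw": -1},{"tx": 0.21,"ty": 0,"tz": 0,"yaw": 0,"claw": -1},{"tx": 0.21,"ty": 0,"tz": 0,"yaw": 0,"claw": -1},{"tx": 0.21,"ty": 0,"tz": 0,"yaw": 0,"claw": -1}])

```text
time_s: 2.1
ee_pos: [0.4653, -0.0605, 0.0674]
tool_rot: [-170.2, 89.9, 125.0]
ft_force: [0.8, -0.3, 0.2]
width: 0.0001
```

```bash
python3 - <<'E'
from h import *
from workcell import sense,optics
import cv2
np.set_printoptions(precision=4,suppress=True)
for i in range(4):
    s=sense(); print(s["time_s"],s["ee_pos"],s["tool_rot"],s["ft_force"]); f=optics.grab_frame("scene")
im=f["color"][:,:,::-1]
cv2.imwrite("pics/s1.png",cv2.resize(im[175:335,235:415],None,fx=4.4,fy=3.7*4.4/4.4,interpolation=cv2.INTER_CUBIC))
c=f["R"]@s["ee_pos"]+f["t"]; print((f["fx"]*c[0]/c[2]+f["cx"]-235)*4.4,(f["fy"]*c[1]/c[2]+f["cy"]-175)*3.7)
print(Rot.from_euler("xyz",s["tool_rot"],degrees=True).as_matrix())
E
```

```text
2.1 [ 0.4653 -0.0605  0.0674] [-170.1922   89.9413  125.0327] [ 0.8042 -0.2649  0.1846]
2.15 [ 0.4656 -0.0604  0.0677] [145.9363  89.9566  81.1743] [0.2849 0.1472 0.3374]
2.2 [ 0.4657 -0.0603  0.0678] [123.0457  89.9515  58.2968] [-0.8409 -0.8379  0.711 ]
2.25 [ 0.4657 -0.0602  0.0678] [123.4557  89.9498  58.7108] [ 0.4375 -0.097  -0.1969]
189.40535550417195 268.35606938204114
[[ 0.0005  0.9044  0.4266]
 [ 0.0007  0.4266 -0.9044]
 [-1.      0.0007 -0.0005]]
```

View pics/s1.png

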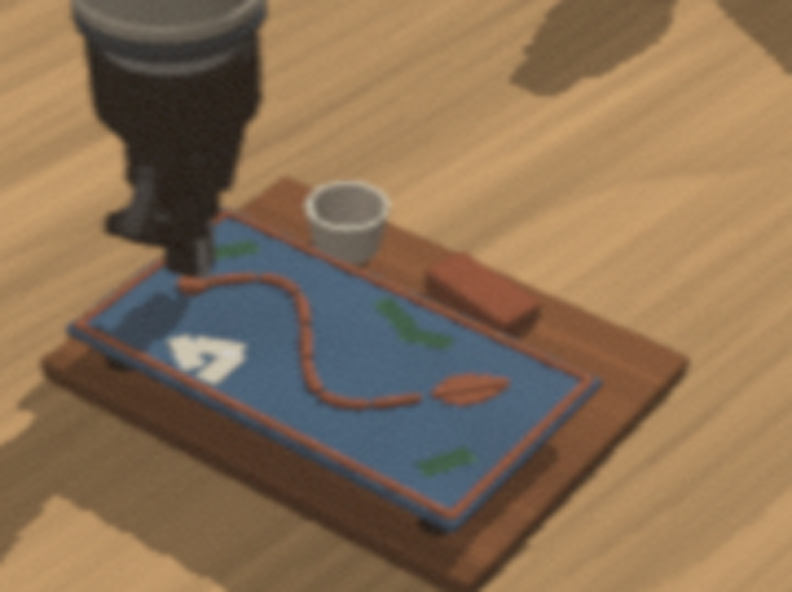

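Tip at (189,270) in this crop, right above the bud, and its measured position agrees. Touching down.

servo_tool(increments=[{"tx": 0.01,"ty": 0,"tz": 0,"yaw": 0,"claw": -1},{"tx": 0.018,"ty": 0,"tz": 0,"yaw": 0,"claw": -1},{"tx": 0.024,"ty": 0,"tz": 0,"yaw": 0,"claw": -1},{"tx": 0.028,"ty": 0,"tz": 0,"yaw": 0,"claw": -1},{"tx": 0.031,"ty": 0,"tz": 0,"yaw": 0,"claw": -1},{"tx": 0.031,"ty": 0,"tz": 0,"yaw": 0,"claw": -1},{"tx": 0.031,"ty": 0,"tz": 0,"yaw": 0,"claw": -1}])

```text
time_s: 3.0
ee_pos: [0.4657, -0.06, 0.0554]
tool_rot: [129.9, 89.9, 65.2]
ft_force: [-0.5, 0.9, 3.5]
width: 0.0001
```

```bash
cat >>h.py <<'E'
def avg(n=8):
    from workcell import sense,optics
    F=[]
    for i in range(n):
        s=sense(); F.append(s["ft_force"]); f=optics.grab_frame("scene")
    print(sense()["time_s"],s["ee_pos"],"F",np.mean(F,0)); return sense(),f
E
python3 - <<'E'
from h import *
np.set_printoptions(precision=4,suppress=True)
s,f=avg(10)
d=np.r_[np.arange(.003,.058,.003)]
print(inc(s,np.c_[at(d),np.where(d<.018,.0555,.0545)]))
E
```

```text
3.5 [ 0.4656 -0.06    0.0553] F [-0.594   0.737   2.8167]
[[-0.0004  0.0057 -0.0045]
 [-0.0004  0.0119 -0.0086]
 [-0.0004  0.0182 -0.0127]
 [-0.0004  0.0245 -0.0168]
 [-0.0004  0.0309 -0.0207]
 [ 0.0021  0.0373 -0.0246]
 [ 0.0021  0.0439 -0.0282]
 [ 0.0021  0.0506 -0.0316]
 [ 0.0021  0.0574 -0.0348]
 [ 0.0021  0.0643 -0.0376]
 [ 0.0021  0.0715 -0.0399]
 [ 0.0021  0.0788 -0.0416]
 [ 0.0021  0.0862 -0.0426]
 [ 0.0021  0.0937 -0.0425]
 [ 0.0021  0.1011 -0.0414]
 [ 0.0021  0.1082 -0.039 ]
 [ 0.0021  0.1148 -0.0355]
 [ 0.0021  0.1208 -0.031 ]
 [ 0.0021  0.1263 -0.0258]]
```

servo_tool(increments=[{"tx": 0,"ty": 0.0057,"tz": -0.0045,"yaw": 0,"claw": -1},{"tx": 0,"ty": 0.012,"tz": -0.0086,"yaw": 0,"claw": -1},{"tx": 0,"ty": 0.018,"tz": -0.0127,"yaw": 0,"claw": -1},{"tx": 0,"ty": 0.0245,"tz": -0.0168,"yaw": 0,"claw": -1},{"tx": 0.001,"ty": 0.031,"tz": -0.0207,"yaw": 0,"claw": -1},{"tx": 0.002,"ty": 0.0373,"tz": -0.0246,"yaw": 0,"claw": -1},{"tx": 0.003,"ty": 0.044,"tz": -0.0282,"yaw": 0,"claw": -1},{"tx": 0.003,"ty": 0.0506,"tz": -0.0316,"yaw": 0,"claw": -1},{"tx": 0.003,"ty": 0.0574,"tz": -0.0348,"yaw": 0,"claw": -1},{"tx": 0.003,"ty": 0.0643,"tz": -0.0376,"yaw": 0,"claw": -1},{"tx": 0.003,"ty": 0.0715,"tz": -0.04,"yaw": 0,"claw": -1},{"tx": 0.003,"ty": 0.0788,"tz": -0.0416,"yaw": 0,"claw": -1},{"tx": 0.003,"ty": 0.0862,"tz": -0.0426,"yaw": 0,"claw": -1},{"tx": 0.003,"ty": 0.0937,"tz": -0.0425,"yaw": 0,"claw": -1},{"tx": 0.003,"ty": 0.101,"tz": -0.0414,"yaw": 0,"claw": -1},{"tx": 0.003,"ty": 0.108,"tz": -0.039,"yaw": 0,"claw": -1},{"tx": 0.003,"ty": 0.115,"tz": -0.0355,"yaw": 0,"claw": -1},{"tx": 0.003,"ty": 0.121,"tz": -0.031,"yaw": 0,"claw": -1},{"tx": 0.003,"ty": 0.126,"tz": -0.0258,"yaw": 0,"claw": -1},{"tx": 0.003,"ty": 0.126,"tz": -0.0258,"yaw": 0,"claw": -1}])

```text
time_s: 5.5
ee_pos: [0.5075, -0.0293, 0.0542]
tool_rot: [94.6, 89.9, 29.8]
ft_force: [0.2, 0.6, 2.3]
width: 0.0002
```

```bash
python3 - <<'E'
from h import *
np.set_printoptions(precision=4,suppress=True)
s,f=avg(8); print(at([.057]))
d=np.r_[np.arange(.060,.115,.003)]
print(inc(s,np.c_[at(d),d*0+.054]))
E
```

```text
5.9 [ 0.5074 -0.0293  0.0544] F [ 1.2866 -0.2275  2.4737]
[[ 0.5069 -0.0291]]
[[0.001  0.004  0.0049]
 [0.001  0.0084 0.011 ]
 [0.001  0.0124 0.0173]
 [0.001  0.0161 0.0239]
 [0.001  0.0195 0.0305]
 [0.001  0.0227 0.0373]
 [0.001  0.0258 0.0442]
 [0.001  0.0287 0.0511]
 [0.001  0.0315 0.058 ]
 [0.001  0.0343 0.065 ]
 [0.001  0.0369 0.072 ]
 [0.001  0.0396 0.079 ]
 [0.001  0.0423 0.086 ]
 [0.001  0.045  0.093 ]
 [0.001  0.0478 0.1   ]
 [0.0011 0.0506 0.1069]
 [0.0011 0.0536 0.1138]
 [0.0011 0.0567 0.1207]
 [0.0011 0.06   0.1274]]
```

servo_tool(increments=[{"tx": 0.001,"ty": 0.004,"tz": 0.0049,"yaw": 0,"claw": -1},{"tx": 0.001,"ty": 0.0084,"tz": 0.011,"yaw": 0,"claw": -1},{"tx": 0.001,"ty": 0.0124,"tz": 0.0173,"yaw": 0,"claw": -1},{"tx": 0.001,"ty": 0.016,"tz": 0.024,"yaw": 0,"claw": -1},{"tx": 0.001,"ty": 0.0195,"tz": 0.0305,"yaw": 0,"claw": -1},{"tx": 0.001,"ty": 0.0227,"tz": 0.0373,"yaw": 0,"claw": -1},{"tx": 0.001,"ty": 0.0258,"tz": 0.0442,"yaw": 0,"claw": -1},{"tx": 0.001,"ty": 0.0287,"tz": 0.051,"yaw": 0,"claw": -1},{"tx": 0.001,"ty": 0.0315,"tz": 0.058,"yaw": 0,"claw": -1},{"tx": 0.001,"ty": 0.0343,"tz": 0.065,"yaw": 0,"claw": -1},{"tx": 0.001,"ty": 0.037,"tz": 0.072,"yaw": 0,"claw": -1},{"tx": 0.001,"ty": 0.0396,"tz": 0.079,"yaw": 0,"claw": -1},{"tx": 0.001,"ty": 0.0423,"tz": 0.086,"yaw": 0,"claw": -1},{"tx": 0.001,"ty": 0.045,"tz": 0.093,"yaw": 0,"claw": -1},{"tx": 0.001,"ty": 0.0478,"tz": 0.1,"yaw": 0,"claw": -1},{"tx": 0.001,"ty": 0.0506,"tz": 0.107,"yaw": 0,"claw": -1},{"tx": 0.001,"ty": 0.0536,"tz": 0.114,"yaw": 0,"claw": -1},{"tx": 0.001,"ty": 0.0567,"tz": 0.121,"yaw": 0,"claw": -1},{"tx": 0.001,"ty": 0.06,"tz": 0.1275,"yaw": 0,"claw": -1},{"tx": 0.001,"ty": 0.06,"tz": 0.1275,"yaw": 0,"claw": -1}])

```text
time_s: 7.9
ee_pos: [0.5514, -0.0655, 0.0541]
tool_rot: [74.5, 89.9, 9.8]
ft_force: [-0.4, -0.1, 2.3]
width: 0.0
```

```bash
python3 - <<'E'
from h import *
import cv2
np.set_printoptions(precision=4,suppress=True)
s,f=avg(8); print(at([.114]))
d=np.r_[np.arange(.117,.172,.003)]
print(inc(s,np.c_[at(d),d*0+.054]))
cv2.imwrite("pics/s2.png",cv2.resize(f["color"][175:335,235:415,::-1],None,fx=4,fy=3.7,interpolation=cv2.INTER_CUBIC))
E
```

```text
8.3 [ 0.5512 -0.0653  0.0542] F [ 0.3631 -1.3341  2.415 ]
[[ 0.5508 -0.0651]]
[[0.0005 0.0027 0.0059]
 [0.0005 0.0065 0.0124]
 [0.0005 0.0106 0.0186]
 [0.0005 0.0152 0.0246]
 [0.0005 0.0203 0.0301]
 [0.0005 0.0259 0.0351]
 [0.0006 0.0322 0.0392]
 [0.0006 0.039  0.0423]
 [0.0006 0.0462 0.0442]
 [0.0006 0.0537 0.045 ]
 [0.0006 0.0612 0.0446]
 [0.0006 0.0686 0.0434]
 [0.0007 0.0758 0.0414]
 [0.0007 0.0829 0.0389]
 [0.0007 0.0898 0.036 ]
 [0.0007 0.0965 0.0327]
 [0.0007 0.1031 0.0292]
 [0.0007 0.1096 0.0255]
 [0.0007 0.1161 0.0216]]
```

View pics/s2.png

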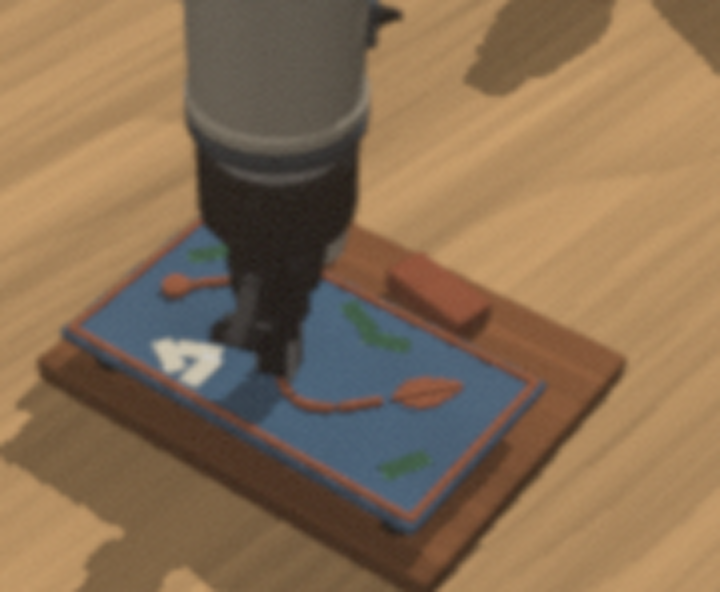

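The tip at (280,370) sits on the wire about halfway along. The wire comes out just ahead of it at (285,385), and the force is a light 2.4 N. Carrying on.

servo_tool(increments=[{"tx": 0.0005,"ty": 0.0027,"tz": 0.0059,"yaw": 0,"claw": -1},{"tx": 0.0005,"ty": 0.0065,"tz": 0.0124,"yaw": 0,"claw": -1},{"tx": 0.0005,"ty": 0.0106,"tz": 0.0186,"yaw": 0,"claw": -1},{"tx": 0.0005,"ty": 0.0152,"tz": 0.0246,"yaw": 0,"claw": -1},{"tx": 0.0005,"ty": 0.0203,"tz": 0.03,"yaw": 0,"claw": -1},{"tx": 0.0005,"ty": 0.026,"tz": 0.035,"yaw": 0,"claw": -1},{"tx": 0.0005,"ty": 0.0322,"tz": 0.0392,"yaw": 0,"claw": -1},{"tx": 0.0005,"ty": 0.039,"tz": 0.0423,"yaw": 0,"claw": -1},{"tx": 0.0005,"ty": 0.0462,"tz": 0.0442,"yaw": 0,"claw": -1},{"tx": 0.0005,"ty": 0.0537,"tz": 0.045,"yaw": 0,"claw": -1},{"tx": 0.0005,"ty": 0.0612,"tz": 0.0446,"yaw": 0,"claw": -1},{"tx": 0.0005,"ty": 0.0686,"tz": 0.0434,"yaw": 0,"claw": -1},{"tx": 0.0005,"ty": 0.0758,"tz": 0.0414,"yaw": 0,"claw": -1},{"tx": 0.0005,"ty": 0.083,"tz": 0.039,"yaw": 0,"claw": -1},{"tx": 0.0005,"ty": 0.09,"tz": 0.036,"yaw": 0,"claw": -1},{"tx": 0.0005,"ty": 0.0965,"tz": 0.0327,"yaw": 0,"claw": -1},{"tx": 0.0005,"ty": 0.103,"tz": 0.0292,"yaw": 0,"claw": -1},{"tx": 0.0005,"ty": 0.11,"tz": 0.0255,"yaw": 0,"claw": -1},{"tx": 0.0005,"ty": 0.116,"tz": 0.0216,"yaw": 0,"claw": -1},{"tx": 0.0005,"ty": 0.116,"tz": 0.0216,"yaw": 0,"claw": -1}])

```text
time_s: 10.3
ee_pos: [0.5973, -0.0528, 0.0542]
tool_rot: [78.2, 89.8, 13.5]
ft_force: [-0.6, 0.3, 2.1]
width: -0.0003
```

```bash
python3 - <<'E'
from h import *
np.set_printoptions(precision=4,suppress=True)
s,f=avg(8); print(at([.171]))
d=np.r_[np.arange(.174,.206,.003),.2065]
print(inc(s,np.c_[at(d),d*0+.0538]),at([.2065]))
E
```

```text
10.7 [ 0.5971 -0.0532  0.0542] F [0.7647 1.3845 2.5501]
[[ 0.5969 -0.0532]]
[[ 0.001   0.0058 -0.0041]
 [ 0.001   0.0121 -0.0082]
 [ 0.0011  0.0184 -0.0123]
 [ 0.0011  0.0246 -0.0165]
 [ 0.0011  0.0309 -0.0207]
 [ 0.0011  0.0371 -0.0248]
 [ 0.0011  0.0433 -0.029 ]
 [ 0.0011  0.0495 -0.0332]
 [ 0.0011  0.0558 -0.0374]
 [ 0.0012  0.062  -0.0416]
 [ 0.0012  0.0682 -0.0458]
 [ 0.0012  0.0709 -0.0476]] [[ 0.6146 -0.0239]]
```

servo_tool(increments=[{"tx": 0.001,"ty": 0.0058,"tz": -0.0041,"yaw": 0,"claw": -1},{"tx": 0.001,"ty": 0.012,"tz": -0.0082,"yaw": 0,"claw": -1},{"tx": 0.001,"ty": 0.0184,"tz": -0.0123,"yaw": 0,"claw": -1},{"tx": 0.001,"ty": 0.0246,"tz": -0.0165,"yaw": 0,"claw": -1},{"tx": 0.001,"ty": 0.031,"tz": -0.0207,"yaw": 0,"claw": -1},{"tx": 0.001,"ty": 0.037,"tz": -0.0248,"yaw": 0,"claw": -1},{"tx": 0.001,"ty": 0.0433,"tz": -0.029,"yaw": 0,"claw": -1},{"tx": 0.001,"ty": 0.0495,"tz": -0.0332,"yaw": 0,"claw": -1},{"tx": 0.001,"ty": 0.0558,"tz": -0.0374,"yaw": 0,"claw": -1},{"tx": 0.001,"ty": 0.062,"tz": -0.0416,"yaw": 0,"claw": -1},{"tx": 0.001,"ty": 0.068,"tz": -0.0458,"yaw": 0,"claw": -1},{"tx": 0.0015,"ty": 0.073,"tz": -0.049,"yaw": 0,"claw": -1},{"tx": 0.0015,"ty": 0.073,"tz": -0.049,"yaw": 0,"claw": -1},{"tx": 0.0015,"ty": 0.073,"tz": -0.049,"yaw": 0,"claw": -1}])

```text
time_s: 12.1
ee_pos: [0.6154, -0.0227, 0.0537]
tool_rot: [82.0, 89.8, 17.3]
ft_force: [0.4, 0.5, 3.1]
width: -0.0003
```

```bash
python3 - <<'E'
from h import *
import cv2
np.set_printoptions(precision=4,suppress=True)
s,f=avg(12)
cv2.imwrite("pics/s3.png",cv2.resize(f["color"][175:335,235:415,::-1],None,fx=4,fy=3.7,interpolation=cv2.INTER_CUBIC))
E
```

```text
12.7 [ 0.6153 -0.023   0.0537] F [0.5486 1.6862 2.7167]
```

View pics/s3.png

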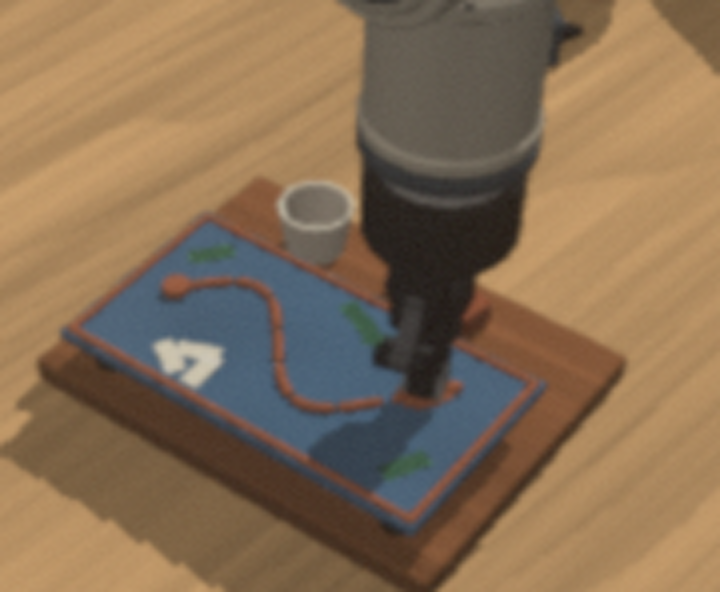

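The fingertips rest on the middle of the leaf, at (425,392), pressing with about 2.7 N (about 3.3 mm of give). The pot and stone haven't moved. Handing in.

```bash
python3 -c "
from workcell import robot
print(robot.hand_in())"
```

```text
the job is handed in; nothing more can be done
None
```

I touched the bud with the shut fingertips, then ran them along the whole wavy wire without lifting off. The job is handed in with the fingertips still resting on the middle of the leaf.

- **Final position:** the fingertips are at (0.615, -0.023), with the tip at 53.7 mm. The leaf rests at 57 mm, so the plaque is down about 3.3 mm, far from its 14 mm stop.
- **Force:** the average downward force was 2.4–2.8 N at the five places I stopped to measure, against sensor noise of nearly 1 N. I did not record it between those stops.
- **Path:** I took the wire as a sine curve fitted to points from both cameras. Nearly all of the points were within about 1.8 mm of it, and the fingertips were within about 0.5 mm of it wherever I stopped on the wire. The two cameras differed by up to about 3 mm on the leaf's centre, so I aimed between them.
- **Other things:** the pot stands where it was. The stone is partly hidden by the gripper in the last picture, but the arm never came near it. I did not look again at the cup, jar, brush and vase, though the path stayed well clear of the cup and jar, and the other two are on the far side of the board from it.
- **Time:** about 12.7 s of the 42 s allowed. My first move call was refused for a missing field, and nothing moved.

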